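# Key a sample carousel onto its drive unit

### The job

The white sample carousel lies on its drive unit but is not keyed in: with a fingertip, push it round by its tube sockets until the notch in its rim stands over the steel drive lug, then press its centre boss down until the carousel sits fully home, flat on the housing with the lug in its notch. Do not lift, tip or take off the carousel, and leave everything standing round it in its place.

Things in the scene. Friction and masses are not known exactly. Their poses are not given: they have to be found in the camera images.
- drive_unit: Fixed grey round drive unit, 166 mm across, flat housing top 40 mm above the worktop; a low control pod (28 mm high) at its front reaches 108 mm from the centre. Origin: on the spindle axis, on the worktop; z up. Its front and the drive lug lie along its own -x axis. Position and yaw vary.
- lug (a point): Steel drive lug, a radial bar 10 mm wide; this point is 60 mm from the axis along the unit's -x, 48 mm above the worktop. Its inner step (51 to 69 mm out), just under the raised carousel, stops it from going down unless the notch is over it; its outer post (69 to 78 mm out, beyond the carousel's rim) rises 62 mm above the worktop, in sight from above.
- carousel: Loose white disc, 130 mm across, 14 mm thick, 0.18 kg, on the unit's spindle with 0.8 mm play. Origin: centre of its underside, 48 mm above the worktop raised, 40 mm seated. Its axes match the unit's when aligned; it starts 0.7 rad to half a turn off, either way. It turns easily both ways and stops where it is left. Three tube sockets stand on it 44 mm out along its +x, +y, -y.
- notch (a point): Middle of the rectangular rim notch, 60 mm from the carousel's axis along its -x, at underside height. The notch is 16 mm wide and cuts in from the rim (65 mm) to 50 mm from the axis, so it clears the lug by 3 mm on each side when aligned.
- press_boss (a point): Centre of the flat top of the carousel's round centre boss, 36 mm across, 32 mm above the disc's underside (80 mm above the worktop raised, 72 mm seated). The place to press.
- socket_opposite (a point): Centre of the open rim of the tube socket opposite the notch, on the carousel's +x, 44 mm from its axis, 38 mm above the disc's underside. All three sockets: 20 mm across, 24 mm high above the disc's upper face; 42 mm clear between neighbours, 16 mm between socket and boss.
- specimen_cup: Bystander to be left in place: specimen cup with a yellow screw lid, upright, 62 mm across, 72 mm high; origin under its centre.
- lab_timer: Bystander to be left in place: flat clip timer, 58 x 66 x 17 mm; origin under its centre.
- glucose_meter: Bystander to be left in place: hand-held meter lying flat, 93 x 52 x 20 mm; origin under its centre.
- oximeter: Bystander to be left in place: finger-clip oximeter, 58 x 32 x 31 mm; origin under its centre.
- gauze_roll: Bystander to be left in place: white gauze roll standing upright, 44 mm across, 68 mm high; origin under its centre.
- collar (a joint): Dark rubber collar (88 mm across) under the carousel: 0 = raised, top 8 mm above the housing (start); 0.008 m = pushed down flush. Friction holds it up under the carousel's weight; a further push of about 5 N sinks it, and it stays where it is pushed.

How it is judged:
On the way:
1. the notch comes over the drive lug (horizontal distance between notch and lug below 0.006 m).
At the end, for the whole second after the job is handed in: The carousel lies flat (within 0.03 rad) and at rest on the housing, its underside no more than 1.5 mm above the housing top, its axis within 4 mm of the spindle, and its notch within 6 mm of the drive lug (horizontal distance between notch and lug below 0.006 m and z of carousel in the frame of drive_unit below 0.0415 m and angle between carousel's own z axis and vertical below 0.03 rad and horizontal distance between carousel and drive_unit below 0.004 m and linear speed of carousel below 0.02 m/s); the robot touches nothing.
It fails at once if the carousel is lifted off its collar or tipped (z of carousel in the frame of drive_unit above 0.053 m or angle between carousel's own z axis and vertical above 0.15 rad or horizontal distance between carousel and drive_unit above 0.008 m).
It fails at once if something standing by is pushed more than 15 mm out of its place (distance of any of specimen_cup, lab_timer, glucose_meter, oximeter, gauze_roll from where it was at the start of the episode above 0.015 m).
It also fails if it takes over 64 s, if anything falls off the work surface, if the arm or the gripper's body presses on something with over 40 N, if the wrist force passes 120 N, or if a joint passes its speed limit or range.

### The arm

A 6-joint arm with a two-finger parallel gripper is mounted at the origin on a cart in front of the work surface, level with it; the furniture and walls round the work are solid. World frame = base frame: x ahead of the robot, y to its left, z up, the work surface at z = 0. Lengths are in m, angles in rad, forces in N, time in s.
With the tool pointing down it reaches from about 0.375 to 0.9 m from the base axis. Payload 3.1 kg.
Tool frame: the origin (TCP) lies midway between the tips of the shut fingers; the grasp point (between the pads) lies 19 mm behind it; x points along the fingers, y is the direction in which the jaws open and shut, and the axes are right-handed (so a half turn about x gives the same grasp; the last joint's range is limited). The gripper opens to 87 mm and grips with 3 to 60 N. Pads are 19 mm wide; open, the fingers measure 117 mm over their backs; the gripper's body (75 mm by 190 mm) begins 51 mm behind the grasp point.
Start: joints at [1.032, 0.527, 1.433, -0, 1.181, -0.178], TCP at [0.221, 0.585, 0.223] pointing down, gripper open.
Joint ranges: [-3.08, 3.08], [-0.75, 2.2], [0.22, 2.44], [-1.43, 4.57], [0, 2.65], [-2.85, 2.85]. Speed limits (rad/s): [2.79, 2.79, 3.14, 3.14, 3.14, 3.14].

### API

Orientations are given as a unit quaternion [x, y, z, w].
In Python, from rig import get_obs, imaging, robot gives the robot as it stands.
- The arm moves only by the shell command python3 -m inch 'ROWS' [FORCE]. ROWS is JSON, a list of rows, each a list of 3 entries, a list of its own where there are three numbers: the finger opening in mm, from 0 to 87, then the shift along the tool's x, y, z in mm, then the turn, a rotation vector about the tool's x, y, z in degrees. In form: [[grip, [dx, dy, dz], [wx, wy, wz]], ...]. A call has 1 to 12 rows; each row shifts and turns the pose as measured when the row begins, along the tool's axes as they then stand; what a row does not reach is not made up. A row lasts 1/8 s, in which the tool goes at most 62.5 mm and 10.7 degrees, less where a joint would pass 70% of its speed; a pose out of reach is approached as far as the arm can. A call with a gripper value outside its range is refused whole. The fingers move at their own pace and stop on an object; FORCE is the grip in N (left out, the last holds). Time passes only in rows, so rows that do not move let the fingers close. It gives the time, the measured TCP pose, the force and the opening at its end, in the units of the state.
- get_obs(): the state, without advancing time (a new reading comes with each control period).
- imaging.camera(name): name is "scene" or "top" or "wrist"; returns the picture (480x640x3 uint8, red, green, blue); there is no depth.
- imaging.camera_params(name): a dict with "camera_matrix" (3x3 intrinsics, pixels), "xyz" and "rotation" of the camera in the world. Camera axes: x right, y down, z forward; pixel columns grow to the right and rows downward; lengths in m; the calibration is good to about 2 mm. A picture is of the moment at which its call begins: read the wrist's pose just before it. camera_params takes no time and is no camera call; for the wrist camera it gives the pose at the moment of the call.
- robot.hand_in(): hands the job in, once; it reports no verdict.
Trained networks look in the newest picture that a camera, given by its name, has taken for a name from the list of things; names that differ only in an ending like _2 or _b are one class to them, and where a whole thing is asked for, a point or a joint stands for the part that bears it (a point fixed in the world has none). Each returns a list of dicts, best first, with "confidence" (0 to 1); they miss things now and then, are a little off and sometimes report something else, mostly with a low value. They report only what shows in the picture. A call takes as long as a camera call.
- imaging.cut_out(camera, target): "pixels" (480x640 bool, what is visible of it) and "box" ([centre column, centre row, width, height] in pixels, round what is visible of it).
- imaging.tip_of(camera, target): "pixel" ([column, row] in pixels: a listed point, or the origin of a listed thing).
The state is a dict: "time": time; "q": joint angles; "joint_velocities": joint speeds; "joint_torque": joint torques, N m; "position": TCP position; "tool_rot": TCP orientation; "ft_force": force on the tool from outside, world axes, zero at the start; "moment": the same for the moment, N m; "grip_width": finger opening in m.
Only numpy, scipy, OpenCV 4.12 (cv2) and the standard library are available. Lean on these libraries where they do the work, as an engineer would, in place of code of your own. Each camera call takes 0.05 s, during which the arm holds its last target. There are 200 camera calls.

## Working session

There is one attempt and no reset: what is moved stays moved. The work goes in short steps, Python scripts to look and compute and a shell command to move; the robot and the scene stay as the last step left them, time stands still between calls to the robot, and variables do not carry over. Pictures are saved under pics/ and viewed, about 8 in all and at most 12, crops included, and the job is handed in when it is done.

```bash
ls; mkdir -p pics; cat > h.py <<'E'
import numpy as np, cv2
from rig import get_obs, imaging, robot
from scipy.spatial.transform import Rotation as R
def ray(cam,px,z):
    p=imaging.camera_params(cam);K=np.array(p["camera_matrix"]);Rm=np.array(p["rotation"])
    if Rm.shape!=(3,3): Rm=R.from_quat(Rm.ravel()).as_matrix()
    d=Rm@np.linalg.inv(K)@[px[0],px[1],1];o=np.array(p["xyz"])
    return o+d*(z-o[2])/d[2]
def shot(cam,name=None):
    im=imaging.camera(cam)
    if name: cv2.imwrite("pics/"+name,im[:,:,::-1])
    return im
def tip(cam,t,z):
    r=imaging.tip_of(cam,t)
    return [(np.round(ray(cam,a["pixel"],z),4).tolist(),np.round(a["pixel"]).tolist(),round(a["confidence"],2)) for a in r[:2]]
E
python3 - <<'E'
from h import *
o=get_obs();print(o["time"],o["position"],o["tool_rot"],o["ft_force"])
print(R.from_quat(o["tool_rot"]).as_matrix().round(3))
shot("top","top1.png")
for t,z in [("drive_unit",0),("lug",.048),("carousel",.048),("notch",.048),("press_boss",.08),("socket_opposite",.086),("specimen_cup",0),("lab_timer",0),("glucose_meter",0),("oximeter",0),("gauze_roll",0)]: print(t,tip("top",t,z))
E
```

```text
pics
0.0 [0.22021458 0.58414404 0.22156099] [ 0.12613788  0.69590972 -0.12757602  0.69535837] [-0.22254398  0.34370016 -0.88982996]
[[-0.001  0.353  0.936]
 [-0.002  0.936 -0.353]
 [-1.    -0.002 -0.   ]]
drive_unit [([0.5221, 0.1074, 0.0], [304.0, 244.0], 0.58)]
lug [([0.4842, 0.1248, 0.048], [294.0, 260.0], 0.72)]
carousel [([0.5306, 0.1554, 0.048], [280.0, 238.0], 0.57)]
notch [([0.52, 0.1025, 0.048], [305.0, 243.0], 0.71)]
press_boss [([0.5381, 0.1585, 0.08], [277.0, 233.0], 0.62)]
socket_opposite [([0.5541, 0.2128, 0.086], [250.0, 225.0], 0.56)]
specimen_cup [([0.3646, -0.009, 0.0], [358.0, 317.0], 0.64)]
lab_timer [([0.7331, 0.2223, 0.0], [253.0, 148.0], 0.64), ([0.4484, -0.0646, 0.0], [384.0, 278.0], 0.56)]
glucose_meter [([0.7378, 0.2219, 0.0], [253.0, 146.0], 0.68)]
oximeter [([0.3616, -0.1088, 0.0], [405.0, 319.0], 0.87)]
gauze_roll [([0.7256, 0.1181, 0.0], [300.0, 151.0], 0.66), ([0.5375, 0.159, 0.0], [280.0, 236.0], 0.3)]
```

View pics/top1.png

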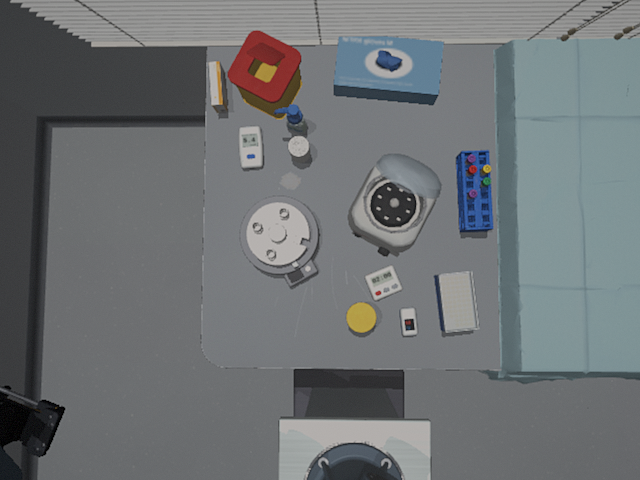

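```bash
python3 - <<'E'
from h import *
o=get_obs();p=imaging.camera_params("wrist");T=R.from_quat(o["tool_rot"]).as_matrix()
Rm=np.array(p["rotation"]);print(Rm.shape,p["camera_matrix"])
if Rm.shape!=(3,3): Rm=R.from_quat(Rm).as_matrix()
print("cam in tool",T.T@(np.array(p["xyz"])-o["position"]),(T.T@Rm).round(3))
E
python3 -m inch '[[0,[0,-24,37],[0,0,0]],[0,[0,-24,37],[0,0,0]],[0,[0,-24,37],[0,0,0]],[0,[0,-24,37],[0,0,0]],[0,[0,-24,37],[0,0,0]],[0,[0,-24,37],[0,0,0]],[0,[0,-24,37],[0,0,0]],[0,[0,-24,37],[0,0,0]]]' 20
```

```text
(4,) [[422.46453875   0.         325.29885613]
 [  0.         422.46453875 236.82756515]
 [  0.           0.           1.        ]]
cam in tool [-0.16245906  0.00063192 -0.07864882] [[ 0.    -0.289  0.957]
 [ 1.    -0.    -0.001]
 [ 0.001  0.957  0.289]]
time: 1.6
position: [0.4359, 0.2966, 0.2237]
tool_rot: [0.126, 0.695, -0.122, 0.698]
ft_force: [-0.2, -1.1, -0.0]
grip_width: 0.0151
```

```bash
python3 -m inch '[[0,[0,-24,35],[0,0,0]],[0,[0,-24,35],[0,0,0]],[0,[0,-24,35],[0,0,0]],[0,[0,-22,35],[0,0,0]],[0,[0,0,0],[0,0,0]]]'
python3 - <<'E'
from h import *
o=get_obs();print(o["time"],o["position"],o["ft_force"])
shot("wrist","w1.png")
for t,z in [("drive_unit",0),("lug",.048),("carousel",.048),("notch",.048),("press_boss",.08),("socket_opposite",.086)]: print(t,tip("wrist",t,z))
E
```

```text
time: 2.22
position: [0.5407, 0.1525, 0.2247]
tool_rot: [0.128, 0.693, -0.124, 0.699]
ft_force: [-0.0, 0.7, 0.7]
grip_width: 0.0006
2.225 [0.54073089 0.15253408 0.22473775] [-0.02405832  0.67081528  0.73441781]
drive_unit [([0.5551, 0.1593, 0.0], [334.0, 211.0], 0.61)]
lug [([0.4849, 0.1334, 0.048], [274.0, 157.0], 0.83)]
carousel [([0.537, 0.1654, 0.048], [334.0, 204.0], 0.61)]
notch []
press_boss [([0.5345, 0.1635, 0.08], [331.0, 211.0], 0.66)]
socket_opposite [([0.5479, 0.204, 0.086], [390.0, 211.0], 0.88)]
```

View pics/w1.png

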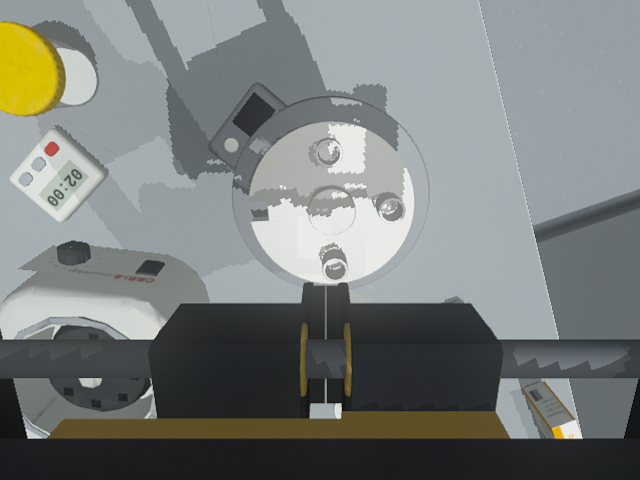

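```bash
python3 - <<'E'
from h import *
im=cv2.imread("pics/w1.png")[80:300,210:450]
cv2.imwrite("pics/w1z.png",cv2.resize(im,None,fx=2.7,fy=2.7,interpolation=cv2.INTER_CUBIC))
for n,p,z in [("notch",(260,214),.048),("lugpost",(262,146),.062),("s1",(327,151),.086),("s2",(390,208),.086),("s3",(334,252),.086),("boss",(332,211),.08)]: print(n,ray("wrist",p,z).round(4))
E
```

```text
notch [0.5241 0.1055 0.048 ]
lugpost [0.4735 0.1306 0.062 ]
s1 [0.4916 0.1758 0.086 ]
s2 [0.546  0.2048 0.086 ]
s3 [0.5638 0.1549 0.086 ]
boss [0.5348 0.1639 0.08  ]
```

View pics/w1z.png

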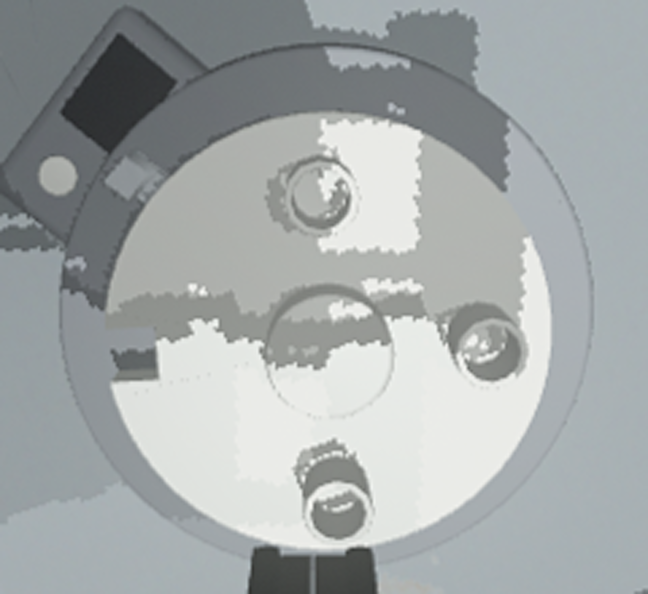

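```bash
cat > an.py <<'E'
from h import *
def an(cam,s,notch,post,boss=None):
    S=[ray(cam,p,.086)[:2] for p in s]  # order: +y,+x,-y
    print("S",np.round(S,4)); c0=(S[0]+S[2])/2; print("c(sockets y)",c0)
    if boss: print("boss",ray(cam,boss,.08))
    d=S[0]-S[2]; a=np.arctan2(-d[0],d[1]); 
    x=S[1]-c0; print("yaw y-pair",np.degrees(np.arctan2(d[1],d[0]))-90,"yaw +x",np.degrees(np.arctan2(x[1],x[0])), "rad",np.linalg.norm(d)/2,np.linalg.norm(x))
    for n,p,z in (("notch",notch,.062),("post",post,.062)):
        if p is None: continue
        v=ray(cam,p,z)[:2]-c0; print(n,np.linalg.norm(v),"ang+180",(np.degrees(np.arctan2(v[1],v[0]))+180)%360)
E
python3 - <<'E'
from an import *
an("wrist",[(327.8,151.1),(389.6,207),(335.2,268.9)],(259,210.7),(259,145.6),(332.2,210.4))
E
```

```text
S [[0.4919 0.1763]
 [0.5452 0.2047]
 [0.5769 0.1511]]
c(sockets y) [0.53439382 0.16369089]
boss [0.53446704 0.16423573 0.08      ]
yaw y-pair 73.50786596112022 yaw +x 75.20492265259456 rad 0.044317788194201464 0.042454642088449714
notch 0.056882752139304285 ang+180 74.13078003386879
post 0.07123571367825117 ang+180 29.549128676109916
```

```bash
python3 -m inch '[[0,[0,24,-23],[-2.5,0,0]],[0,[0,24,-23],[-2.5,0,0]],[0,[40,0,0],[0,0,0]],[0,[40,0,0],[0,0,0]],[0,[30,0,0],[0,0,0]],[0,[0,0,0],[0,0,0]]]'
python3 - <<'E'
from h import *
o=get_obs();p=o["position"];print(p,R.from_quat(o["tool_rot"]).as_matrix().round(3))
shot("wrist","w2.png")
a=np.radians(74.2);M=np.array([[np.cos(a),np.sin(a)],[-np.sin(a),np.cos(a)]]);print("carousel frame",M@(p[:2]-[.5344,.1640]))
E
```

```text
time: 3.32
position: [0.5087, 0.2239, 0.1143]
tool_rot: [0.093, 0.697, -0.087, 0.705]
ft_force: [-0.0, -1.2, 0.5]
grip_width: 0.0006
[0.50872507 0.22391265 0.11428261] [[ 0.013  0.251  0.968]
 [ 0.007  0.968 -0.252]
 [-1.     0.01   0.01 ]]
carousel frame [0.05065825 0.04101791]
```

View pics/w2.png

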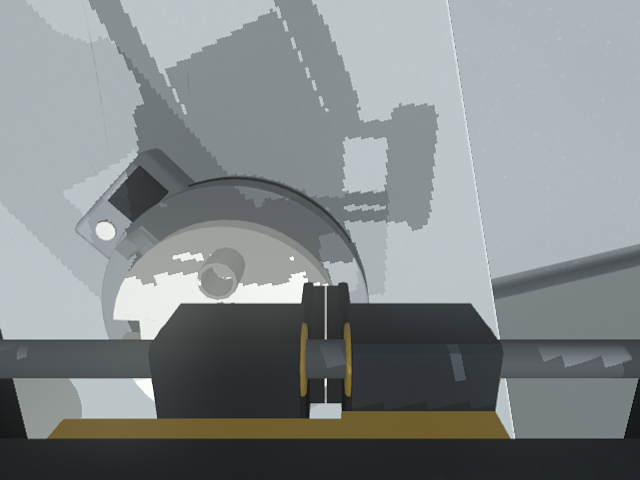

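```bash
python3 -m inch '[[0,[0,-8,8],[0,0.7,0]],[0,[0,0,0],[0,0,0]],[0,[20,0,0],[0,0,0]],[0,[12,0,0],[0,0,0]],[0,[8,0,0],[0,0,0]],[0,[0,0,0],[0,0,0]]]'
```

```text
time: 4.12
position: [0.5216, 0.2148, 0.0808]
tool_rot: [0.095, 0.696, -0.084, 0.706]
ft_force: [-0.1, -0.6, 0.3]
grip_width: 0.0004
```

```bash
python3 -m inch '[[0,[8,0,0],[0,0,0]],[0,[2,0,0],[0,0,0]],[0,[0,0,0],[0,0,0]]]'
python3 - <<'E'
from h import *
o=get_obs();print(R.from_quat(o["tool_rot"]).as_matrix().round(3))
E
```

```text
time: 4.5
position: [0.5223, 0.2151, 0.0708]
tool_rot: [0.096, 0.696, -0.084, 0.707]
ft_force: [-1.3, -0.9, -0.3]
grip_width: 0.0003
[[ 0.017  0.252  0.968]
 [ 0.014  0.968 -0.252]
 [-1.     0.018  0.013]]
```

```bash
python3 -m inch '[[0,[0,-2,4],[0,0.7,-1]],[0,[0,0,0],[0,0,0]],[0,[0,1.8,4.7],[6,0,0]],[0,[0,1.8,4.7],[6,0,0]],[0,[0,1.8,4.7],[6,0,0]],[0,[0,1.8,4.7],[6,0,0]],[0,[0,0,0],[0,0,0]]]'
cat > st.py <<'E'
from h import *
o=get_obs();M=R.from_quat(o["tool_rot"]).as_matrix();p=o["position"]
v=p[:2]-[.5344,.1640];y=np.degrees(np.arctan2(M[1,1],M[0,1]))
print(o["time"],p,"tooly",y,"tilt x",M[:,0]@[[0],[0],[1]],M[0:2,0],"r",np.linalg.norm(v),"ang",np.degrees(np.arctan2(v[1],v[0])))
r=np.linalg.norm(v);b=np.degrees(np.arctan2(v[1],v[0]))
# yaw such that finger face (assume face parallel to radial) is 19.5 off
print("yaw est",b-np.degrees(np.arcsin(.0195/r)))
E
python3 st.py
```

```text
time: 5.38
position: [0.5456, 0.2117, 0.0714]
tool_rot: [0.238, 0.667, -0.238, 0.665]
ft_force: [0.4, 0.2, -0.6]
grip_width: 0.0001
5.375 [0.54560317 0.21172256 0.07140406] tooly 50.655642726142815 tilt x [-0.99999718] [-0.00236503  0.00022565] r 0.04901993279053997 ang 76.78868809291052
yaw est 53.348135063959006
```

```bash
python3 -m inch '[[0,[0,1.8,4.7],[6,0,0]],[0,[0,1.8,4.7],[6,0,0]],[0,[0,1.2,3.2],[4,0,0]],[0,[0,0,0],[0,0,0]]]'
python3 st.py; python3 - <<'E'
from h import *
im=shot("top","t2.png")
for t,z in [("lug",.048),("notch",.048)]: print(t,tip("top",t,z))
w=shot("wrist","w3.png")
for t,z in [("lug",.048),("notch",.048),("press_boss",.08),("socket_opposite",.086)]: print(t,tip("wrist",t,z))
a=cv2.resize(im[185:295,225:335],(600,600),interpolation=2)
cv2.imwrite("pics/c2.png",a[:,:,::-1])
E
```

```text
time: 5.88
position: [0.5568, 0.2073, 0.0715]
tool_rot: [0.329, 0.628, -0.329, 0.625]
ft_force: [-0.1, -0.6, 0.2]
grip_width: 0.0006
5.875 [0.55681828 0.20730814 0.07148226] tooly 34.597106587546406 tilt x [-0.99999081] [-0.00396213  0.00163529] r 0.04876652817894737 ang 62.63184113938799
yaw est 39.06213751338203
lug [([0.4806, 0.1311, 0.048], [292.0, 262.0], 0.93)]
notch [([0.5013, 0.1189, 0.048], [297.0, 252.0], 0.65), ([0.7208, 0.2173, 0.048], [252.0, 148.0], 0.27)]
lug []
notch []
press_boss []
socket_opposite []
```

View pics/w3.png

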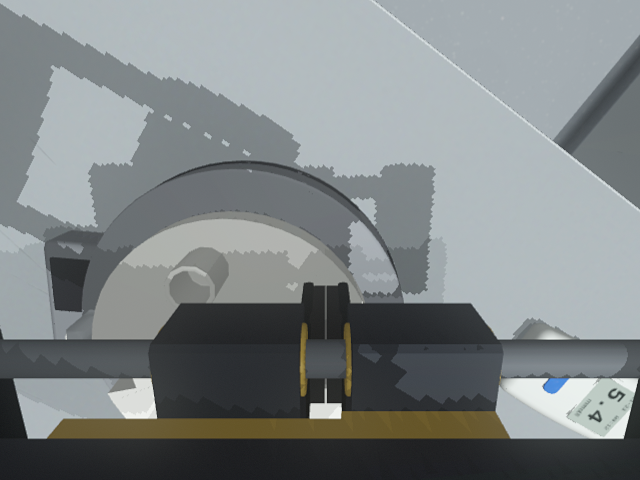

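```bash
python3 - <<'E'
from h import *
v=ray("wrist",(191,287.5),.086)[:2]-[.5344,.1640]; print(v,np.hypot(*v),np.degrees(np.arctan2(v[1],v[0]))-90)
E
```

```text
[-0.02700162  0.02683717] 0.03806995103157921 45.17501690362894
```

View pics/c2.png

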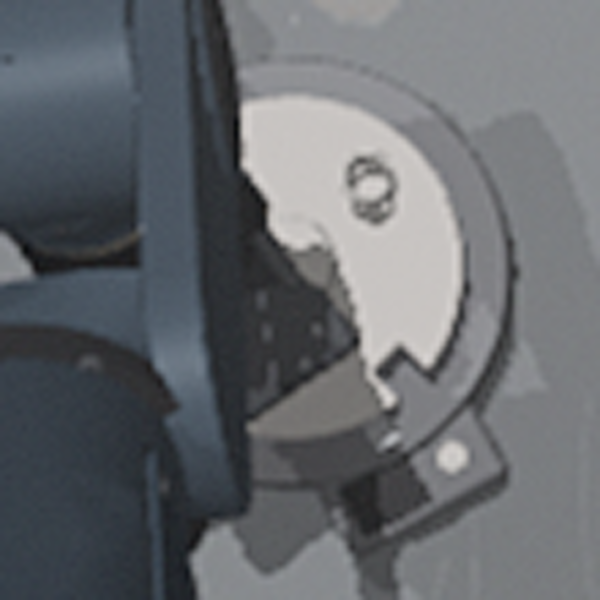

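```bash
python3 - <<'E'
from h import *
f=lambda u,v,z:ray("top",(225+u/5.4545,185+v/5.4545),z)[:2]
b=ray("top",(277,233),.08)[:2]
c=f(297,263,.062);n=f(410,378,.062);l=f(390,437,.062);s=f(372,190,.086)
print("c",c,b)
for cc in (c,b,np.array([.5344,.164])):
  for k,x in (("notch",n),("lug",l),("sock-y",s)):
    v=x-cc;print(k,x,np.hypot(*v),np.degrees(np.arctan2(v[1],v[0]))+(90 if k[0]=="s" else 180))
E
```

```text
c [0.53894039 0.15552119] [0.53772278 0.15885591]
notch [0.49530765 0.11222977] 0.06146513090207555 44.77502575513108
lug [0.47296914 0.11964434] 0.07509562907369627 28.538484980108194
sock-y [0.56413451 0.12547354] 0.03921231128551506 39.97889802957253
notch [0.49530765 0.11222977] 0.06303205432106765 47.707660274347404
lug [0.47296914 0.11964434] 0.07570060214154577 31.197009468052016
sock-y [0.56413451 0.12547354] 0.04256714932157924 38.35061607101526
notch [0.49530765 0.11222977] 0.06487193433186862 52.94308840663757
lug [0.47296914 0.11964434] 0.07577054121475604 35.8308699707772
sock-y [0.56413451 0.12547354] 0.048666509515170396 37.66076052651182
```

```bash
python3 -m inch '[[0,[0,1.8,4.7],[6,0,0]],[0,[0,1.8,4.7],[6,0,0]],[0,[0,0,0],[0,0,0]]]'
python3 st.py; python3 - <<'E'
from h import *
im=shot("top","t3.png")
cv2.imwrite("pics/c3.png",cv2.resize(im[185:295,225:335],(600,600),interpolation=2)[:,:,::-1])
E
```

```text
time: 6.65
position: [0.5654, 0.2026, 0.0717]
tool_rot: [0.395, 0.588, -0.394, 0.585]
ft_force: [0.0, -0.7, 0.1]
grip_width: 0.0007
6.65 [0.56539694 0.20257046 0.07170252] tooly 22.215657616861396 tilt x [-0.99998882] [-0.00224812  0.00416095] r 0.04948222522780319 ang 51.213092965838904
yaw est 28.00442830760151
```

View pics/c3.png

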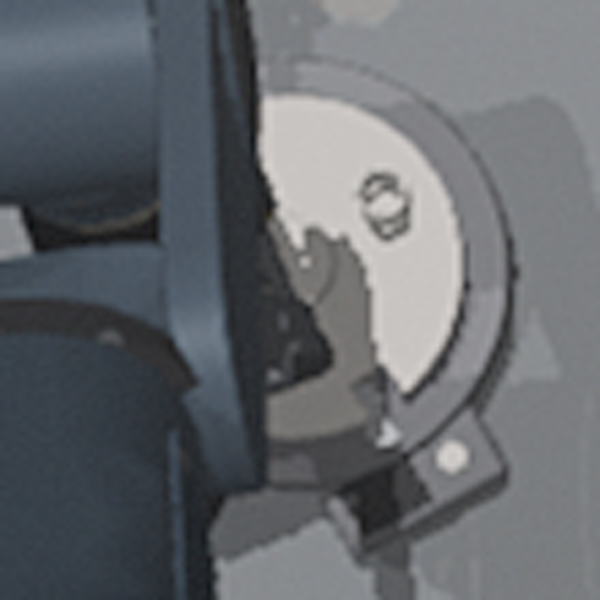

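```bash
python3 -m inch '[[0,[0,0,-4],[0,0,0]],[0,[-30,0,0],[0,0,0]],[0,[-45,0,0],[0,0,0]],[0,[-45,-20,18],[0,0,0]],[0,[-30,-20,18],[0,0,0]],[0,[0,0,0],[0,0,0]],[0,[0,0,0],[0,0,0]]]'
python3 st.py; python3 - <<'E'
from h import *
im=shot("wrist","w4.png")
for t,z in [("lug",.048),("notch",.048),("press_boss",.08),("socket_opposite",.086)]: print(t,tip("wrist",t,z))
cv2.imwrite("pics/w4z.png",cv2.resize(im[80:300,210:450],None,fx=2.7,fy=2.7,interpolation=2)[:,:,::-1])
E
```

```text
time: 7.58
position: [0.5373, 0.1578, 0.224]
tool_rot: [0.39, 0.592, -0.392, 0.586]
ft_force: [-0.1, 0.5, -0.3]
grip_width: 0.0004
7.575 [0.53729514 0.15775847 0.22403026] tooly 22.787138350344193 tilt x [-0.99996094] [-0.00847931  0.0024942 ] r 0.006880298018178397 ang -65.11575455945749
yaw est nan
lug []
notch [([0.4927, 0.1256, 0.048], [261.0, 226.0], 0.81)]
press_boss [([0.5396, 0.1593, 0.08], [329.0, 221.0], 0.82)]
socket_opposite [([0.5358, 0.1658, 0.086], [328.0, 213.0], 0.69), ([0.5771, 0.1833, 0.086], [389.0, 213.0], 0.61)]st.py:7: RuntimeWarning: invalid value encountered in arcsin
  print("yaw est",b-np.degrees(np.arcsin(.0195/r)))
```

View pics/w4z.png

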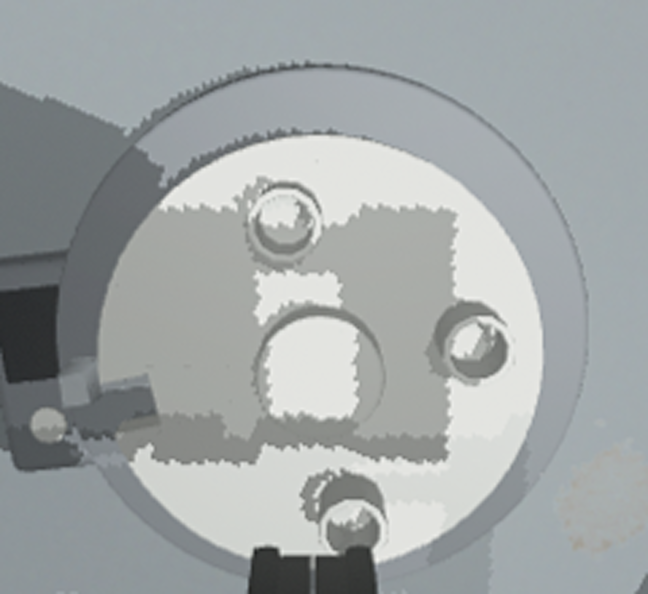

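```bash
python3 - <<'E'
from an import *
f=lambda u,v:(210+u/2.7,80+v/2.7)
an("wrist",[f(286,219),f(475,344),f(352,528)],f(130,405),f(78,379),f(319,372))
im=cv2.imread("pics/w4.png")[190:260,210:300]
cv2.imwrite("pics/w4n.png",cv2.resize(im,None,fx=8,fy=8,interpolation=2))
E
```

```text
S [[0.5136 0.1969]
 [0.5731 0.1859]
 [0.5637 0.1243]]
c(sockets y) [0.53869462 0.16059982]
boss [0.53811109 0.16103721 0.08      ]
yaw y-pair 34.61161023316615 yaw +x 36.25181881855975 rad 0.04409320736543728 0.04271259431993351
notch 0.05795320912767726 ang+180 36.749197048493386
post 0.07143685909930207 ang+180 27.68054724768544
```

View pics/w4n.png

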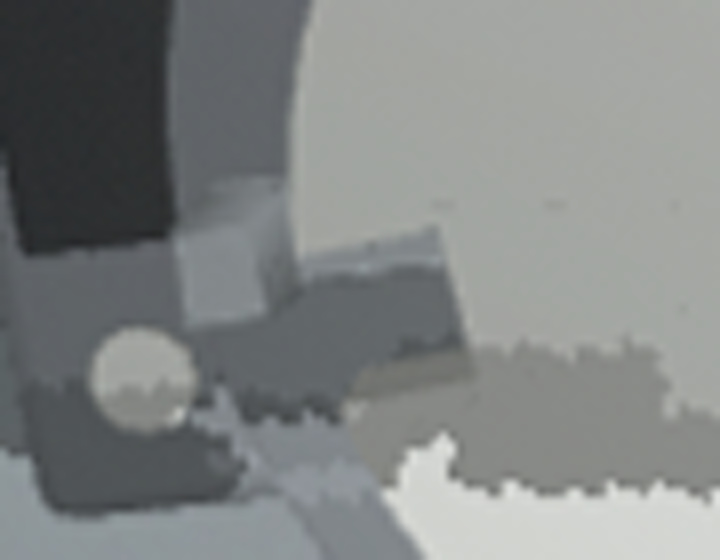

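```bash
python3 - <<'E'
from h import *
g=lambda u,v,z:ray("wrist",(210+u/8,190+v/8),z)[:2]
c=np.array([.5384,.1608])
def A(p,off=0):
    v=p-c;r=np.hypot(*v);return r,np.degrees(np.arctan2(v[1],v[0]))+180+np.degrees(np.arcsin(off/r))
print("post",A(g(222,278,.062)))
print("post low edge",A(g(228,320,.062),-.005))
print("step edge",A(g(370,270,.048),-.005))
for u,v,o in ((437,228,.008),(310,253,.008),(475,378,-.008),(360,398,-.008)): print("notch",A(g(u,v,.062),o))
print((R.from_quat(get_obs()["tool_rot"]).inv().apply([.538-.5373,.161-.1578,0])*1000).round(1))
E
```

```text
post (np.float64(0.07278755134318718), np.float64(30.67278382956286))
post low edge (np.float64(0.07317010346653226), np.float64(30.154420606506996))
step edge (np.float64(0.061175978396534554), np.float64(30.18925670367603))
notch (np.float64(0.05071485534891991), np.float64(37.31848119626183))
notch (np.float64(0.06363472843456622), np.float64(36.68886320744763))
notch (np.float64(0.05147433502400884), np.float64(37.06546866257136))
notch (np.float64(0.06306769384616438), np.float64(36.322394280255914))
[ 0.   1.9 -2.7]
```

```bash
python3 -m inch '[[0,[0,21,-18],[0,0,0]],[0,[0,21,-18],[0,0,0]],[0,[40,0,0],[0,0,0]],[0,[40,0,0],[0,0,0]],[0,[25,0,0],[0,0,0]],[0,[0,0,0],[0,0,0]],[0,[0,0,0],[0,0,0]]]'
cat > go.py <<'E'
import sys
from h import *
o=get_obs();p=o["position"];t=np.array([float(a) for a in sys.argv[1:4]])
print(p,o["ft_force"],"tool shift mm",(R.from_quat(o["tool_rot"]).inv().apply(t-p)*1000).round(1),"y",R.from_quat(o["tool_rot"]).as_matrix()[:,1])
E
python3 go.py .5631 .2081 .0715
```

```text
time: 8.7
position: [0.5619, 0.2115, 0.1109]
tool_rot: [0.388, 0.594, -0.393, 0.585]
ft_force: [0.4, 0.1, -0.3]
grip_width: 0.0006
[0.5619438  0.21153337 0.11092785] [ 0.38670224  0.05577255 -0.26940595] tool shift mm [39.4  0.2  3.9] y [ 0.92045335  0.39064962 -0.01258974]
```

```bash
python3 -m inch '[[0,[20,0,1],[0,0,0]],[0,[15,0,1],[0,0,0]],[0,[4,0,0],[0,0,0]],[0,[0,0,0],[0,0,0]]]'
python3 go.py .5699 .1992 .0715
```

```text
time: 9.2
position: [0.5657, 0.2105, 0.0749]
tool_rot: [0.39, 0.592, -0.39, 0.587]
ft_force: [0.6, -0.8, 0.5]
grip_width: 0.0007
[0.56570353 0.21051548 0.07493455] [ 0.61541619 -0.75864648  0.50787171] tool shift mm [ 3.4 -0.5 12.1] y [ 0.92044937  0.39083832 -0.00428586]
```

```bash
python3 -m inch '[[0,[3,0,3],[2,0,0]],[0,[0,0,3],[2,0,0]],[0,[0,0,3],[2,0,0]],[0,[0,0,0],[0,0,0]]]'
python3 go.py .5699 .1992 .0715
```

```text
time: 9.7
position: [0.5704, 0.202, 0.0734]
tool_rot: [0.423, 0.568, -0.422, 0.565]
ft_force: [0.5, 0.3, -0.2]
grip_width: 0.0003
[0.57038235 0.2020016  0.07335879] [ 0.45078738  0.30576026 -0.18259738] tool shift mm [ 1.8 -1.3  2.6] y [ 0.95855996  0.28488802 -0.0012761 ]
```

```bash
python3 -m inch '[[0,[0,-1,2.5],[0,0,0]],[0,[0,0,0],[0,0,0]]]'
python3 go.py .5699 .1992 .0715
```

```text
time: 9.95
position: [0.5706, 0.1996, 0.0736]
tool_rot: [0.424, 0.568, -0.422, 0.565]
ft_force: [-0.4, -0.0, 0.6]
grip_width: 0.0008
[0.57060364 0.19959676 0.07360731] [-0.43721584 -0.03985324  0.5830171 ] tool shift mm [ 2.1 -0.8  0.2] y [9.58585818e-01 2.84803823e-01 1.10057324e-04]
```

```bash
python3 -m inch '[[0,[0,0,-4],[0,0,0]],[0,[-30,0,0],[0,0,0]],[0,[-45,0,0],[0,0,0]],[0,[-45,-20,17],[0,0,0]],[0,[-30,-20,17],[0,0,0]],[0,[0,0,0],[0,0,0]],[0,[0,0,0],[0,0,0]]]'
python3 - <<'E'
from h import *
im=shot("wrist","w5.png")
print(get_obs()["position"])
cv2.imwrite("pics/w5z.png",cv2.resize(im[100:300,200:430],None,fx=3,fy=3,interpolation=2)[:,:,::-1])
E
```

```text
time: 10.82
position: [0.5385, 0.1582, 0.226]
tool_rot: [0.421, 0.57, -0.423, 0.565]
ft_force: [-0.6, -0.3, 0.2]
grip_width: 0.0003
[0.5385525  0.15831337 0.22586978]
```

View pics/w5z.png

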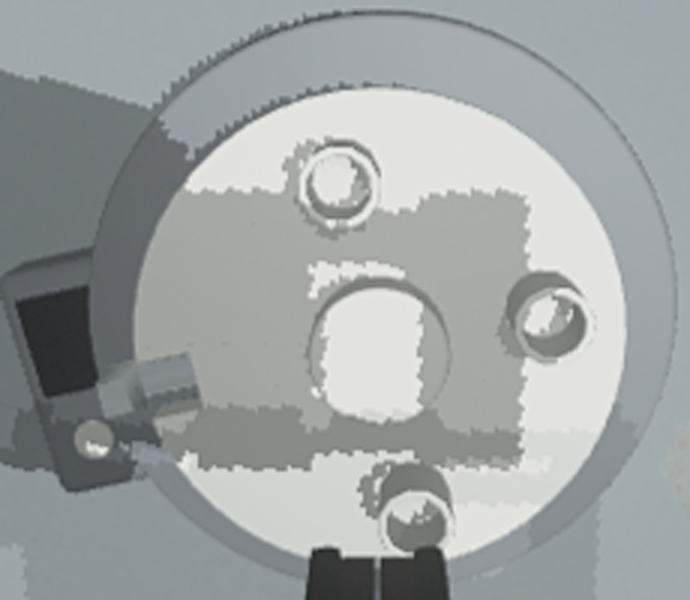

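```bash
python3 - <<'E'
import cv2
im=cv2.imread("pics/w5.png")[205:260,225:285]
cv2.imwrite("pics/w5n.png",cv2.resize(im,None,fx=10,fy=10,interpolation=2))
E
```

```text
(no output)
```

View pics/w5n.png

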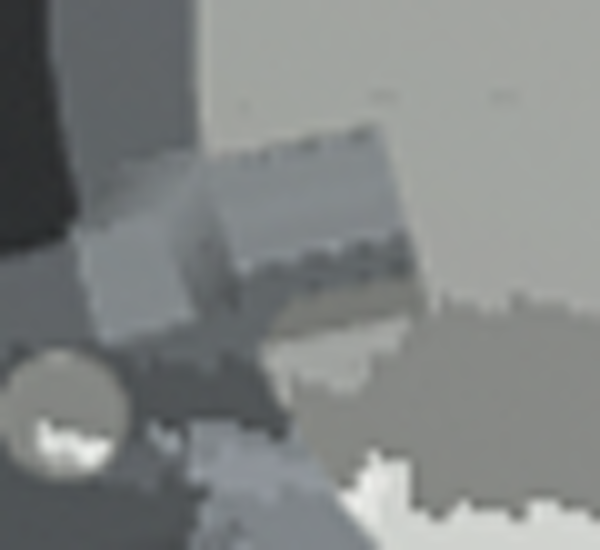

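```bash
python3 - <<'E'
from h import *
g=lambda u,v,z:ray("wrist",(225+u/10,205+v/10),z)[:2]
f=lambda u,v,z:ray("wrist",(200+u/3,100+v/3),z)[:2]
c=(f(338,184,.086)+f(417,518,.086))/2;b=f(380,352,.08);print(c,b)
def A(p,off=0):
    v=p-c;r=np.hypot(*v);return round(r,4),round(np.degrees(np.arctan2(v[1],v[0]))+180+np.degrees(np.arcsin(off/r)),2)
print("post",A(g(137,278,.062)))
print("step",A(g(320,255,.048),-.005),A(g(300,150,.048),.005))
for u,v,o in ((375,125,.008),(215,160,.008),(425,315,-.008),(270,345,-.008)): print("notch",A(g(u,v,.062),o))
E
python3 go.py .5382 .1608 .1
```

```text
[0.53867301 0.16078031] [0.53891283 0.16073166]
post (np.float64(0.0729), np.float64(30.58))
step (np.float64(0.0615), np.float64(30.51)) (np.float64(0.0605), np.float64(31.36))
notch (np.float64(0.0512), np.float64(31.04))
notch (np.float64(0.0644), np.float64(30.68))
notch (np.float64(0.0519), np.float64(31.18))
notch (np.float64(0.0646), np.float64(30.56))
[0.5385525  0.15831337 0.22586978] [0.58974993 0.37060854 0.02004377] tool shift mm [125.9   1.2  -2. ] y [ 0.95790161  0.2870256  -0.00638874]
```

```bash
python3 -m inch '[[0,[40,1,-2],[0,0,0]],[0,[40,0,0],[0,0,0]],[0,[25,0,0],[0,0,0]],[0,[0,0,0],[0,0,0]],[0,[0,0,0],[0,0,0]]]'
python3 go.py .5388 .1607 .084
```

```text
time: 11.5
position: [0.5377, 0.1635, 0.1129]
tool_rot: [0.419, 0.572, -0.424, 0.564]
ft_force: [0.8, -0.9, 0.8]
grip_width: 0.0006
[0.53773688 0.16347694 0.11286023] [ 0.83165373 -0.89434478  0.84679061] tool shift mm [28.8  0.6  3.1] y [ 0.95696876  0.28991831 -0.01257661]
```

```bash
python3 -m inch '[[0,[14,0,2],[0,0.3,0.7]],[0,[10,0,0],[0,0,0]],[0,[4,0,0],[0,0,0]],[0,[0,0,0],[0,0,0]]]'
python3 go.py .5388 .1607 .080
```

```text
time: 12.0
position: [0.5411, 0.1627, 0.0871]
tool_rot: [0.425, 0.569, -0.417, 0.567]
ft_force: [0.0, -0.2, -0.3]
grip_width: 0.0001
[0.54111328 0.16268503 0.08707023] [ 0.01064727 -0.22545763 -0.25211221] tool shift mm [ 7.  -2.8  1.3] y [0.95682975 0.29057627 0.00650057]
```

```bash
python3 -m inch '[[0,[3,-2.5,1],[0,0,0]],[0,[3,0,0],[0,0,0]],[0,[2,0,0],[0,0,0]],[0,[2,0,0],[0,0,0]]]'
python3 go.py .5388 .1607 .072
```

```text
time: 12.5
position: [0.5398, 0.1611, 0.0781]
tool_rot: [0.425, 0.569, -0.417, 0.567]
ft_force: [-1.5, 0.4, 3.8]
grip_width: 0.0002
[0.53979096 0.1611496  0.07813109] [-1.48635188  0.40087427  3.804719  ] tool shift mm [ 6.1 -1.1  0.2] y [0.95675687 0.29075503 0.0088202 ]
```

Contact at the boss centre; pressing on.

```bash
python3 -m inch '[[0,[2,0,0],[0,0,0]],[0,[2,0,0],[0,0,0]],[0,[2,0,0],[0,0,0]]]'; python3 -m inch '[[0,[2,0,0],[0,0,0]],[0,[2,0,0],[0,0,0]]]'
```

```text
time: 12.88
position: [0.5398, 0.1612, 0.0725]
tool_rot: [0.425, 0.569, -0.417, 0.568]
ft_force: [-1.8, 0.5, 4.3]
grip_width: 0.0005
time: 13.12
position: [0.5398, 0.1612, 0.0723]
tool_rot: [0.425, 0.569, -0.416, 0.568]
ft_force: [-5.0, -1.6, 19.8]
grip_width: 0.0006
```

```bash
python3 -m inch '[[0,[2.5,0,0],[0,0,0]],[0,[2.5,0,0],[0,0,0]]]'; python3 -m inch '[[0,[-6,0,0],[0,0,0]],[0,[-40,0,0],[0,0,0]],[0,[-50,0,0],[0,0,0]],[0,[-50,0,0],[0,0,0]],[0,[0,0,0],[0,0,0]],[0,[0,0,0],[0,0,0]]]'
python3 - <<'E'
from h import *
im=shot("wrist","w6.png")
for t,z in [("notch",.04),("lug",.048),("press_boss",.072)]: print(t,tip("wrist",t,z))
cv2.imwrite("pics/w6z.png",cv2.resize(im[100:300,200:430],None,fx=3.4,fy=3,interpolation=2)[:,:,::-1])
print(get_obs()["ft_force"],get_obs()["position"])
E
```

```text
time: 13.38
position: [0.5398, 0.1612, 0.0723]
tool_rot: [0.425, 0.568, -0.416, 0.569]
ft_force: [-4.7, -1.8, 21.3]
grip_width: 0.0003
time: 14.12
position: [0.5388, 0.1598, 0.2196]
tool_rot: [0.425, 0.569, -0.416, 0.568]
ft_force: [-0.7, -0.7, -0.8]
grip_width: 0.0007
notch [([0.4888, 0.1312, 0.04], [255.0, 226.0], 0.56)]
lug [([0.4863, 0.1296, 0.048], [251.0, 230.0], 0.72)]
press_boss []
[-0.53266737 -0.24927595  0.10033764] [0.5386735  0.15970255 0.21887708]
```

View pics/w6z.png

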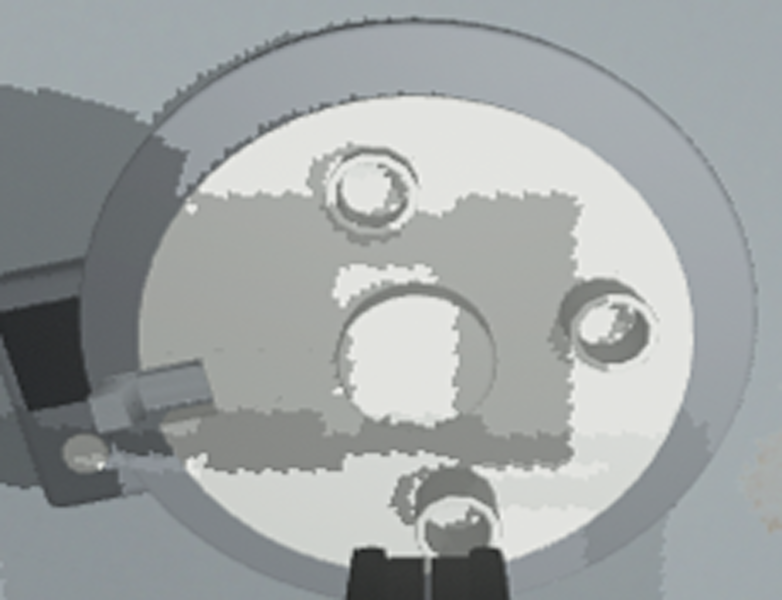

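```bash
python3 - <<'E'
from h import *
f=lambda u,v,z:ray("wrist",(200+u/3.4,100+v/3),z)[:2]
for z in (.086,.078): print(z,np.hypot(*(f(372,192,z)-f(458,527,z))),(f(372,192,z)+f(458,527,z))/2)
# disc diameter, horizontal extremes (z=disc top)
for z in (.062,.054): print(z,np.hypot(*(f(138,330,z)-f(693,330,z))))
robot.hand_in()
E
```

```text
0.086 0.08509742643238087 [0.53788975 0.162214  ]
0.078 0.0873970046213933 [0.53848444 0.16026116]
0.062 0.12649873129920536
0.054 0.12966075154302004
the job is handed in; nothing more can be done
```

The carousel looks keyed in and fully seated, and the job is handed in; no verdict came back. With the shut fingertips I pushed the socket opposite the notch about 44° clockwise. The notch then stood within about 0.5° of the lug, as measured from the wrist camera. I then pressed the centre boss and backed off clear.

**Seating:**
- **Press:** the fingertip went down at about 4 N to z = 0.0723 m. There it stopped hard at about 20 N and went no further. The seated boss height is 0.072 m.
- **Last picture:** the sizes fit the seated height (sockets 87.4 mm apart against 88 expected, disc 129.7 mm across against 130). Worked out for the raised height they fit worse, at 85.1 and 126.5 mm. The lug shows in the notch.

**Checks that disagreed or were missed:**
- My early guess of where the finger touched the socket put the carousel about 7° too far round. I corrected it from the pictures before the last push.
- The top and wrist cameras put the centre several mm apart, so I used the wrist camera.
- In the last picture the network did not find the boss.
- I did not measure the bystanders again at the end. The arm stayed over the carousel, and I felt no unexpected contact.

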